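# Third hand: hold an eye lug against a sprung jig plate for tacking

## Robot

A 6-joint arm with a two-finger parallel gripper is mounted at the origin on a cart in front of the work surface, level with it; the furniture and walls round the work are solid. World frame = base frame: x ahead of the robot, y to its left, z up, the work surface at z = 0. Lengths are in m, angles in rad, forces in N, time in s.
With the tool pointing down it reaches from about 0.375 to 0.975 m from the base axis. Payload 3.8 kg.
Tool frame: the origin (TCP) lies midway between the tips of the shut fingers; the grasp point (between the pads) lies 19 mm behind it (ctrl.pinch_z is the distance from the TCP to the grasp point, in m); z points along the fingers, y is the line along which they close (so a half turn about z gives the same grasp; the last joint's range is limited). The gripper opens to 85 mm and grips with 20 to 120 N. Pads are 22 mm wide; open, the fingers measure 114 mm over their backs; the gripper's body (76 mm by 85 mm) begins 54 mm behind the grasp point. The pads swing forward as they close: fully open they stand 13 mm farther back than shut.
Start: joints at [1.277, 0.264, 1.604, -0, 1.274, -0.037], TCP at [0.171, 0.653, 0.231] pointing down, gripper open.
Joint ranges: [-2.63, 2.63], [-0.94, 2.18], [0.31, 2.57], [-1.31, 4.45], [0, 2.66], [-2.55, 2.55]. Speed limits (rad/s): [2.57, 2.57, 3.14, 3.14, 3.14, 3.14].

## Interface

Orientations are given as a unit quaternion [x, y, z, w].
In Python, from rig import ctrl gives the robot as it stands.
- The arm moves only by the shell command python3 -m jog 'ROWS' [OPENING]. ROWS is JSON, a list of rows, each a list of 6 numbers: the shift along the tool's x, y, z in units of 0.4 m (1.0 is 0.4 m), then the turn, a rotation vector about the tool's x, y, z in units of 0.12 rad (1.0 is 0.12 rad). A call has 1 to 8 rows; each row shifts and turns the commanded pose from where the row before left it, along the tool's axes as they then stand; what a row does not reach is not made up. A row lasts 1/12 s, in which the tool goes at most 41.7 mm and 7.16 degrees, less where a joint would pass 70% of its speed; a pose out of reach is approached as far as the arm can. A call with a number of a shift or a turn outside -1 to 1 is refused whole. A call with a gripper value outside its range is refused whole. OPENING is the opening, from 0 (shut) to 1 (fully open), set as the call begins (- or left out, the last holds). The fingers move at their own pace and stop on an object; the grip force is fixed at half the most. Time passes only in rows, so rows that do not move let the fingers close. It gives the time, the measured TCP pose, the force, the opening and the grip force at its end, in the units of the state.
- ctrl.sense(): the state, without advancing time (a new reading comes with each control period).
- ctrl.read_camera(name): name is "scene" or "side" or "wrist"; returns the picture (480x640x3 uint8, red, green, blue); there is no depth.
- ctrl.camera_model(name): a dict with "K" (3x3 intrinsics, pixels), "R" (3x3) and "t" (3): a world point X has camera coordinates R X + t; the wrist camera has in their place "hand_eye" (4x4, takes a point from camera to tool coordinates, whose origin is the TCP and whose axes are the flange's). Camera axes: x right, y down, z forward; pixel columns grow to the right and rows downward; lengths in m; the calibration is good to about 2 mm. The wrist camera is an equidistant fisheye: a pixel r from the principal point sees the ray r / f radians off the axis. A picture is of the moment at which its call begins: read the wrist's pose just before it. camera_model takes no time and is no camera call.
- ctrl.job_done(): hands the job in; it is judged then, once.
The state is a dict: "clock": time; "q": joint angles; "qvel": joint speeds; "joint_torque": joint torques, N m; "ee_pos": TCP position; "tool_rot": TCP orientation; "contact_force": force on the tool from outside, world axes, zero at the start; "ft_torque": the same for the moment, N m; "width": finger opening in m; "gripper_force": force on a finger pad.
Only numpy, scipy, OpenCV 4.12 (cv2) and the standard library are available. Lean on these libraries where they do the work, as an engineer would, in place of code of your own. Each camera call takes 0.05 s, during which the arm holds its last target. There are 200 camera calls.

## Task

Pick up the steel eye lug and be my third hand while I tack it: hold it in the air, level and square, with its square end against the front face of the jig's sprung plate, midway between the two ribs already welded there and at their height. Push it steadily with about 12 N, so that the plate sinks back about half of its 16 mm travel (its front face at the middle one of the three lines on the bed), never so hard that it nears its end stop, and leave the other loose things where they are. Finish while still gripping and pushing; do not let go.

Things in the scene. Friction and masses are not known exactly. Their poses are not given: they have to be found in the camera images.
- lug_mid (a point): Centre of the eye lug: loose plain steel bar, 90 mm long (its x), 25 wide (y), 36 high (z), 0.25 to 0.5 kg, lying on the bench, so this point is 18 mm up. The +x end is square; the -x end is rounded (radius 18 mm seen from the side) with a 15 mm dark pin hole across it. Grip it across its width. Axes are the lug's.
- lug_end (a point): Middle of the lug's square end face, 45 mm along +x from the lug's centre; same axes.
- jig: Welding jig fixed to the bench. Origin on the bench surface; +x, from its open front to its back, is the direction to push; z up. Dark bed plate 10 mm thick, from x = -60 to 100 mm, y = -85 to 85; grey spring block at the back, 62 mm high. Beside each end of the sprung plate three white lines 8 mm apart on the bed mark its front face at no push, half and full travel.
- seat (a point): Where the middle of the lug's square end goes: on the sprung plate's front face, midway between its ribs, 48 mm above the bench; moves with the plate, axes as the jig's; unpushed at jig x = 20 mm. Plate: bare steel, upright, 120 mm wide, 14 to 76 mm above the bench. Ribs: 22 mm out from the face, 10 thick, 30 to 66 mm above the bench, 80 mm clear between them.
- plate (a joint): How far the plate has sunk back along the jig's +x, m: 0 with no push, 0.016 at its end stop. Springs return it: 1.5 N for each mm, so 12 N at 0.008.
- teal_guide: Bystander: teal flat drill guide, 36 x 90 x 11 mm, loose; origin at the centre of its underside. Leave alone.
- tape_green: Bystander: roll of green tape lying flat, 112 mm across, 36 mm high, loose; origin at the centre of its underside. Leave alone.
- hole_saw: Bystander: brown hole saw standing teeth up, 44 mm across, 46 mm high, loose; origin at the centre of its underside. Leave alone.
Not all that is in view belongs to the job. Of the things shaped like the part that bears lug_mid, the bare steel one is meant.

How it is judged:
By the outcome, as a careful person would: the job done as asked, in the order asked, and still so for the second after the job is handed in, while the arm keeps its last pose, push and grip.
It also fails if it takes over 45 s, if anything falls off the work surface, if the arm or the gripper's body presses on something with over 40 N, if the wrist force passes 120 N, or if a joint passes its speed limit or range.

## Working session

There is one attempt and no reset: what is moved stays moved. The work goes in short steps, Python scripts to look and compute and a shell command to move; the robot and the scene stay as the last step left them, time stands still between calls to the robot, and variables do not carry over. Pictures are saved under pics/ and viewed, at most 10 in all, crops included, and the job is handed in when it is done.

```bash
mkdir -p pics; ls; python3 - <<'E'
from rig import ctrl
import cv2,numpy as np
s=ctrl.sense();print({k:np.round(v,3).tolist() for k,v in s.items()}, ctrl.pinch_z)
for n in("scene","side","wrist"):
    m=ctrl.camera_model(n);print(n,{k:np.round(v,4).tolist() for k,v in m.items()})
    cv2.imwrite(f"pics/{n}0.png",ctrl.read_camera(n)[:,:,::-1])
E
```

```text
pics
{'clock': 0.0, 'q': [1.277, 0.265, 1.605, -0.0, 1.274, -0.037], 'qvel': [-0.001, -0.001, 0.001, -0.001, 0.0, 0.001], 'joint_torque': [-0.0, -51.509, -36.732, -0.0, 0.013, 0.0], 'ee_pos': [0.171, 0.652, 0.23], 'tool_rot': [0.128, 0.992, -0.001, -0.0], 'contact_force': [-1.269, -0.42, 0.743], 'ft_torque': [-0.026, -0.021, 0.014], 'gripper_force': 0.0, 'width': 0.086} 0.0187
scene {'K': [[530.843, 0.0, 326.7289], [0.0, 530.843, 229.6778], [0.0, 0.0, 1.0]], 'R': [[-0.5969, -0.8021, 0.0176], [-0.3599, 0.2481, -0.8994], [0.7171, -0.5432, -0.4367]], 't': [0.3964, 0.2647, 0.666]}
side {'K': [[583.0006, 0.0, 329.9216], [0.0, 583.0006, 233.7099], [0.0, 0.0, 1.0]], 'R': [[-0.9992, 0.0364, 0.0141], [0.0058, 0.4957, -0.8685], [-0.0386, -0.8678, -0.4955]], 't': [0.5754, -0.0041, 1.3938]}
wrist {'K': [[371.6483, 0.0, 318.7469], [0.0, 371.6483, 239.3432], [0.0, 0.0, 1.0]], 'hand_eye': [[0.0004, -0.9642, -0.2653, 0.0666], [1.0, 0.0004, 0.0, -0.0008], [0.0001, -0.2653, 0.9642, -0.143], [0.0, 0.0, 0.0, 1.0]]}
```

View pics/scene0.png

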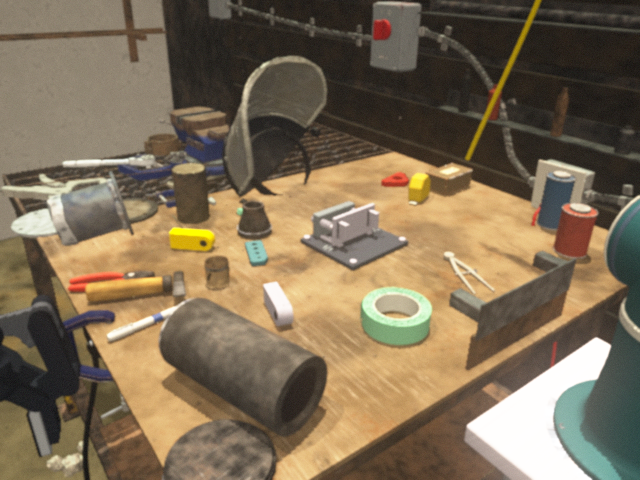

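View pics/side0.png

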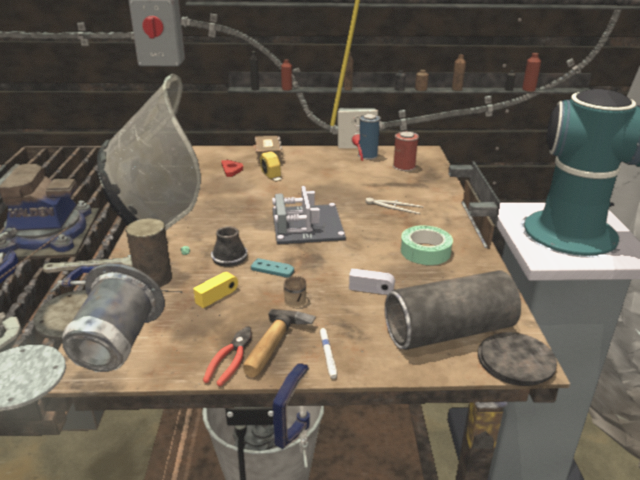

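Candidates for the lug: the pale steel one at scene (278,305) / side (372,281), and the yellow one at scene (190,240) / side (216,290). The yellow thing at scene (418,188) is a tape measure. I choose the bare steel one. The jig is at scene (355,237) / side (308,220). One close crop of both comes next.

```bash
python3 - <<'E'
import cv2,numpy as np
def crop(n,u,v,w,h,W=400,H=300):
    im=cv2.imread(f"pics/{n}0.png")[v:v+h,u:u+w]; im=cv2.resize(im,(W,H),interpolation=cv2.INTER_CUBIC)
    return im
a=crop("scene",240,270,80,60);b=crop("side",332,251,80,60);c=crop("scene",295,185,120,90);d=crop("side",260,175,100,75)
cv2.imwrite("pics/c1.png",np.vstack([np.hstack([a,b]),np.hstack([c,d])]))
E
```

```text
(no output)
```

View pics/c1.png

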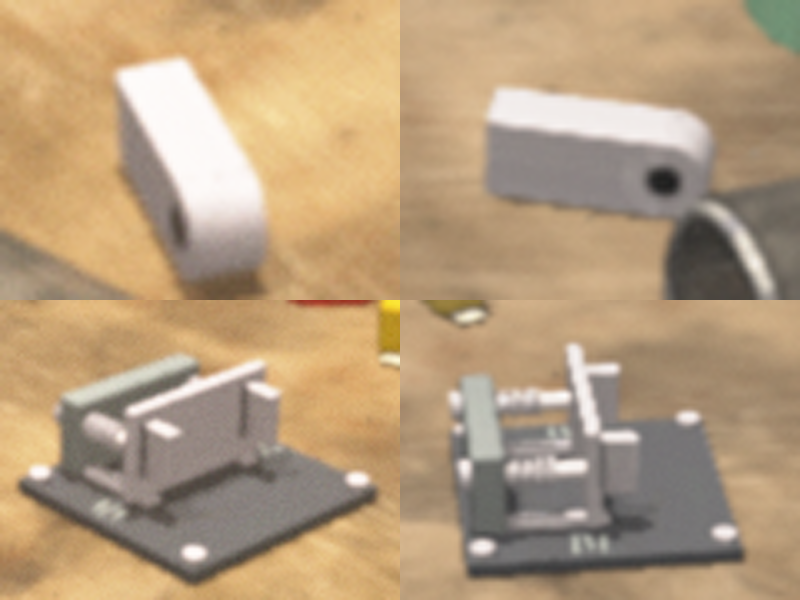

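View pics/wrist0.png

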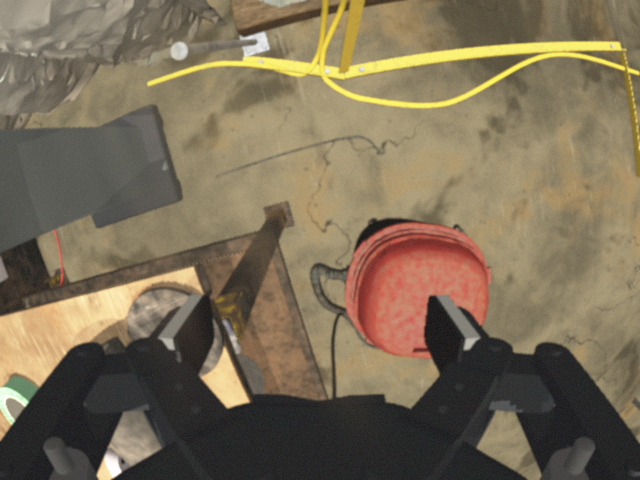

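The crop confirms the bare steel lug. It lies upright, its hole end towards the robot (side crop hole at (662,180)) and its square end away. The jig's front faces the robot. Next I fit both planar poses from these corners.

```bash
cat > h.py <<'E'
from rig import ctrl
import numpy as np
from scipy.optimize import least_squares
from scipy.spatial.transform import Rotation as Ro
M={n:ctrl.camera_model(n) for n in("scene","side","wrist")}
def proj(n,X):
    m=M[n];c=np.atleast_2d(X)@np.array(m["R"]).T+m["t"];p=c@np.array(m["K"]).T;return p[:,:2]/p[:,2:]
def wproj(X,pos,quat):
    he=np.array(M["wrist"]["hand_eye"]);K=np.array(M["wrist"]["K"])
    t=(np.atleast_2d(X)-pos)@Ro.from_quat(quat).as_matrix()
    c=(t-he[:3,3])@he[:3,:3];r=np.hypot(c[:,0],c[:,1]);a=np.arctan2(r,c[:,2])*K[0,0]/r
    return c[:,:2]*a[:,None]+K[:2,2]
def W(p,L): # p=(x,y,yaw), L mm
    L=np.atleast_2d(L)/1000;c,s=np.cos(p[2]),np.sin(p[2])
    return np.c_[p[0]+c*L[:,0]-s*L[:,1],p[1]+s*L[:,0]+c*L[:,1],L[:,2]]
def fit(obs,p0): # obs: list of (projector, L, px)
    f=lambda p:np.concatenate([(q(W(p,L))[0]-px) for q,L,px in obs])
    r=least_squares(f,p0,loss="soft_l1");return r.x,f(r.x).reshape(-1,2)
E
python3 - <<'E'
from h import *
sc=lambda X:proj("scene",X); sd=lambda X:proj("side",X)
def px(u0,v0,s,x,y): return np.array([u0+(x+.5)/s-.5,v0+(y+.5)/s-.5])
ls=lambda L,x,y:(sc,L,px(240,270,5,x,y)); ld=lambda L,x,y:(sd,L,px(332,251,5,x,y))
js=lambda L,x,y:(sc,L,px(295,185,10/3,x,y)); jd=lambda L,x,y:(sd,L,px(260,175,4,x,y))
lug=[ls([45,12.5,36],116,72),ls([45,-12.5,36],187,58),ls([-27,12.5,18],178,225),ld([45,12.5,36],87,122),ld([45,-12.5,36],100,90),ld([45,12.5,0],87,193),ld([-27,12.5,18],262,180)]
jig=[js([-60,85,10],195,272),js([-60,-85,10],375,188),js([100,85,10],20,185),js([20,60,76],131,115),js([20,-60,76],265,65),js([-2,40,66],180,128),js([-2,-50,66],278,92),
jd([-60,85,10],342,250),jd([-60,-85,10],302,120),jd([100,85,10],70,265),jd([-2,40,66],237,132),jd([-2,50,30],237,192)]
for o,p0 in((lug,[.5,.3,0]),(jig,[.6,.1,0])):
    p,r=fit(o,p0);print(p.round(4),np.degrees(p[2]).round(1));print(r.round(1).tolist())
E
```

```text
[ 0.499   0.2267 -0.2548] -14.6
[[-0.3, -0.9], [-0.7, -0.7], [-0.2, -0.3], [0.5, -0.7], [0.3, -1.0], [-0.0, -0.0], [1.0, 0.1]]
[ 0.6073 -0.0454  0.1103] 6.3
[[-1.1, -0.5], [0.7, -1.4], [-1.9, -2.4], [-0.2, -0.8], [-0.1, -1.1], [-0.3, 0.5], [0.2, -0.5], [1.7, -0.6], [0.3, -1.2], [0.0, -0.0], [0.5, -0.3], [1.0, 0.5]]
```

```bash
python3 -m jog '[[-0.066,-0.051,0,0,0,0],[-0.066,-0.051,0,0,0,0],[-0.066,-0.051,0,0,0,0],[-0.066,-0.051,0,0,0,0],[-0.066,-0.051,0,0,0,0],[-0.066,-0.051,0,0,0,0],[-0.066,-0.051,0,0,0,0],[-0.066,-0.051,0,0,0,0]]' 1; python3 -m jog '[[-0.066,-0.051,0,0,0,0],[-0.066,-0.051,0,0,0,0],[-0.066,-0.051,0,0,0,0],[-0.066,-0.051,0,0,0,0],[-0.066,-0.051,0,0,0,0],[-0.066,-0.051,0,0,0,0],[-0.066,-0.051,0,0,0,0],[0,0,0,0,0,0]]'
python3 - <<'E'
from h import *
import cv2
s=ctrl.sense();im=ctrl.read_camera("wrist")[:,:,::-1].copy()
R=Ro.from_quat(s["tool_rot"]).as_matrix()
print(s["ee_pos"],s["tool_rot"],"yaw y",np.degrees(np.arctan2(R[1,1],R[0,1])),s["contact_force"])
p=[.499,.2267,-.2548]
cv2.imwrite("pics/w1raw.png",im)
for q in wproj(W(p,[[45,12.5,36],[45,-12.5,36],[-20,12.5,36],[-20,-12.5,36]]),s["ee_pos"],s["tool_rot"]): cv2.circle(im,tuple(int(v) for v in q.round()),2,(0,0,255),-1);print(q.round(1))
cv2.imwrite("pics/w1.png",im)
d=(W(p,[0,0,0])[0]-s["ee_pos"])@R;print("to lug in tool units",(d/.4).round(4))
E
```

```text
clock: 0.82
ee_pos: [0.3348, 0.4398, 0.231]
tool_rot: [0.128, 0.992, -0.0, -0.0]
contact_force: [0.7, -0.1, 0.1]
width: 0.085
gripper_force: 0.0
clock: 1.48
ee_pos: [0.4796, 0.252, 0.2311]
tool_rot: [0.13, 0.991, -0.001, 0.001]
contact_force: [-0.6, 0.3, -1.0]
width: 0.0854
gripper_force: 0.0
[0.47958889 0.25198425 0.2310906 ] [ 1.30213704e-01  9.91484872e-01 -1.12016156e-03  9.41212252e-04] yaw y 75.03597850934683 [-0.55994077  0.28360534 -1.03268195]
[313.2 281.9]
[287.7 282. ]
[312.5 216.8]
[285.6 217. ]
to lug in tool units [-0.062  -0.0474  0.578 ]
```

View pics/w1.png

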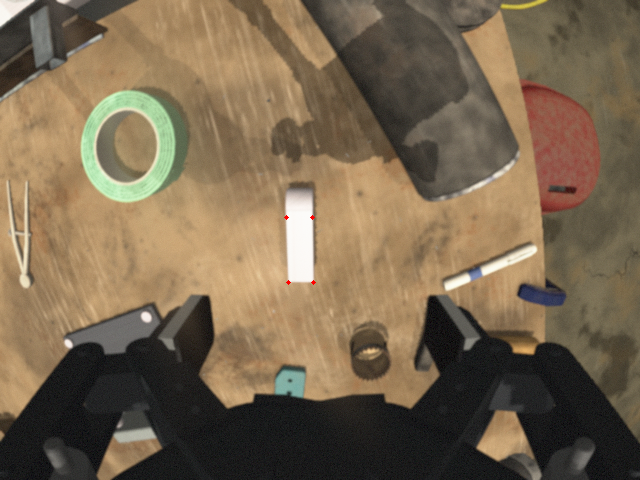

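The wrist picture shows the lug at (300,235) with my projected corners lying on its edges. The pipe at (420,190) and the hole saw at (370,350) are clear of the fingers. Descending in two stages.

```bash
python3 -m jog '[[-0.031,-0.024,0,0,0,0],[-0.031,-0.024,0.05,0,0,0],[0,0,0.08,0,0,0],[0,0,0.08,0,0,0],[0,0,0.08,0,0,0],[0,0,0.08,0,0,0],[0,0,0.04,0,0,0],[0,0,0,0,0,0]]' 1; python3 - <<'E'
from h import *
s=ctrl.sense();R=Ro.from_quat(s["tool_rot"]).as_matrix()
d=(W([.499,.2267,-.2548],[0,0,4])[0]-s["ee_pos"])@R;print((d/.4).round(4),"yaw y",np.degrees(np.arctan2(R[1,1],R[0,1])),R[:,2].round(4),s["contact_force"].round(1))
E
```

```text
clock: 2.2
ee_pos: [0.4909, 0.2307, 0.0622]
tool_rot: [0.128, 0.992, -0.002, -0.004]
contact_force: [-0.5, 0.3, 0.1]
width: 0.0855
gripper_force: 0.0
[-0.0233 -0.0038  0.1452] yaw y 75.34196532274018 [-0.0095 -0.0035 -0.9999] [-0.5  0.3  0.1]
```

```bash
python3 -m jog '[[-0.012,-0.002,0,0,0,0],[-0.011,-0.002,0,0,0,0],[0,0,0,0,0,0]]'; python3 - <<'E'
from h import *
s=ctrl.sense();R=Ro.from_quat(s["tool_rot"]).as_matrix()
d=(W([.499,.2267,-.2548],[0,0,4])[0]-s["ee_pos"])@R;print((d/.4).round(4),"yaw y",np.degrees(np.arctan2(R[1,1],R[0,1])),R[:,2].round(4),s["contact_force"].round(1))
E
```

```text
clock: 2.45
ee_pos: [0.507, 0.2285, 0.0698]
tool_rot: [0.128, 0.992, 0.001, 0.002]
contact_force: [-0.7, 0.3, 1.3]
width: 0.0854
gripper_force: 0.0
[ 0.019  -0.0098  0.1643] yaw y 75.29448552076244 [ 0.0047  0.0017 -1.    ] [-0.7  0.3  1.3]
```

The arm is still ringing, so I let it settle.

```bash
python3 -m jog '[[0,0,0,0,0,0],[0,0,0,0,0,0],[0,0,0,0,0,0],[0,0,0,0,0,0],[0,0,0,0,0,0],[0,0,0,0,0,0]]'; cat > t.py <<'E'
from h import *
import sys
a=[float(v) for v in sys.argv[1:]] # target x y z(mm world) yaw_y deg
s=ctrl.sense();R=Ro.from_quat(s["tool_rot"]).as_matrix()
d=(np.array(a[:3])-s["ee_pos"])@R
a_=np.radians(a[3]-180)  # tool x angle = yaw_y+90
Y=np.array([np.cos(np.radians(a[3])),np.sin(np.radians(a[3])),0]);Z=np.array([0,0,-1.]);T=np.c_[np.cross(Y,Z),Y,Z]
print("shift",(d/.4).round(4),"turn",(Ro.from_matrix(R.T@T).as_rotvec()/.12).round(3),"F",s["contact_force"].round(1),"T",s["ft_torque"].round(2))
E
python3 t.py .499 .2267 .004 75.4
```

```text
clock: 2.95
ee_pos: [0.5043, 0.2275, 0.0674]
tool_rot: [0.128, 0.992, 0.0, 0.0]
contact_force: [0.1, -0.4, -0.1]
width: 0.0853
gripper_force: 0.0
shift [ 0.0122 -0.0054  0.1584] turn [ 0.     0.001 -0.017] F [ 0.1 -0.4 -0.1] T [0.01 0.01 0.06]
```

```bash
python3 -m jog '[[0.012,-0.005,0.02,0,0,0],[0,0,0.04,0,0,0],[0,0,0.04,0,0,0],[0,0,0.035,0,0,0],[0,0,0.015,0,0,0],[0,0,0.008,0,0,0],[0,0,0,0,0,0],[0,0,0,0,0,0]]'; python3 t.py .499 .2267 .004 75.4;  python3 -m jog '[[0,0,0,0,0,0],[0,0,0,0,0,0],[0,0,0,0,0,0]]'; python3 t.py .499 .2267 .004 75.4
```

```text
clock: 3.62
ee_pos: [0.4994, 0.227, 0.0044]
tool_rot: [0.128, 0.992, 0.0, 0.0]
contact_force: [0.2, -0.5, -0.7]
width: 0.0854
gripper_force: 0.0
shift [ 0.0009 -0.001   0.0009] turn [ 0.002  0.003 -0.016] F [ 0.2 -0.5 -0.7] T [-0.05 -0.03 -0.01]
clock: 3.87
ee_pos: [0.4999, 0.2271, 0.0049]
tool_rot: [0.128, 0.992, 0.0, 0.001]
contact_force: [-0.4, -0.2, -0.6]
width: 0.0857
gripper_force: 0.0
shift [ 0.0018 -0.0016  0.0023] turn [ 0.008  0.011 -0.016] F [-0.4 -0.2 -0.6] T [ 0.02 -0.02 -0.03]
```

```bash
python3 -m jog '[[0,0,0,0,0,0],[0,0,0,0,0,0],[0,0,0,0,0,0],[0,0,0,0,0,0],[0,0,0,0,0,0],[0,0,0,0,0,0],[0,0,0,0,0,0],[0,0,0,0,0,0]]' 0;  python3 -m jog '[[0,0,0,0,0,0],[0,0,0,0,0,0],[0,0,0,0,0,0],[0,0,0,0,0,0]]'; python3 t.py .499 .2267 .004 75.4
```

```text
clock: 4.53
ee_pos: [0.4995, 0.227, 0.0043]
tool_rot: [0.128, 0.992, 0.0, 0.0]
contact_force: [0.7, -0.1, 0.8]
width: 0.0242
gripper_force: 59.9
clock: 4.87
ee_pos: [0.4995, 0.227, 0.0043]
tool_rot: [0.128, 0.992, 0.0, 0.0]
contact_force: [0.8, 0.6, 1.2]
width: 0.0243
gripper_force: 59.9
shift [ 0.0009 -0.001   0.0007] turn [ 0.003  0.004 -0.017] F [0.8 0.6 1.2] T [ 0.09 -0.06  0.  ]
```

Gripped (24.3 mm, 60 N). Now lift, carry and turn.

```bash
python3 -m jog '[[0,0,-0.02,0,0,0],[0,0,-0.05,0,0,0],[0,0,-0.07,0,0,0],[0,0,-0.07,0,0,0],[0,0,-0.05,0,0,0],[0,0,-0.02,0,0,0],[0,0,0,0,0,0],[0,0,0,0,0,0]]' ; python3 -m jog '[[-0.01,-0.03,0,0,0,0],[-0.03,-0.08,0,0,0,0],[-0.03,-0.08,0,0,0,0],[-0.035,-0.085,0,0,0,0],[-0.035,-0.085,0,0,0,0],[-0.035,-0.085,0,0,0,0],[-0.03,-0.08,0,0,0,0],[-0.03,-0.08,0,0,0,0]]';python3 -m jog '[[-0.02,-0.05,0,0,0,0],[0,0,0,0,0,-0.5],[0,0,0,0,0,-0.6],[0,0,0,0,0,-0.6],[0,0,0,0,0,-0.6],[0,0,0,0,0,-0.5],[0,0,0,0,0,-0.24],[0,0,0,0,0,0]]';python3 -m jog '[[0,0,0,0,0,0],[0,0,0,0,0,0],[0,0,0,0,0,0],[0,0,0,0,0,0],[0,0,0,0,0,0],[0,0,0,0,0,0]]'
python3 t.py .5327 -.0536 .0343 96.3
python3 - <<'E'
from h import *
import cv2
s=ctrl.sense();w=ctrl.read_camera("wrist")[:,:,::-1];cv2.imwrite("pics/w2.png",w)
np.savez("w2.npz",p=s["ee_pos"],q=s["tool_rot"])
E
```

```text
clock: 5.53
ee_pos: [0.4985, 0.2265, 0.1154]
tool_rot: [0.128, 0.992, -0.0, -0.0]
contact_force: [-0.4, 0.3, -3.3]
width: 0.0239
gripper_force: 59.4
clock: 6.2
ee_pos: [0.5264, -0.0333, 0.1136]
tool_rot: [0.128, 0.992, -0.0, -0.002]
contact_force: [0.4, 0.4, -3.2]
width: 0.0243
gripper_force: 59.6
clock: 6.87
ee_pos: [0.5291, -0.0529, 0.1136]
tool_rot: [-0.054, 0.999, 0.0, -0.002]
contact_force: [-0.1, -0.1, -1.8]
width: 0.0246
gripper_force: 59.7
clock: 7.37
ee_pos: [0.5313, -0.0524, 0.1161]
tool_rot: [-0.054, 0.999, -0.0, 0.0]
contact_force: [-0.1, -0.8, -3.4]
width: 0.0241
gripper_force: 59.7
shift [-0.0031 -0.0033  0.2046] turn [-0.     0.001 -0.016] F [-0.1 -0.8 -3.4] T [-0.03 -0.03  0.  ]
```

View pics/w2.png

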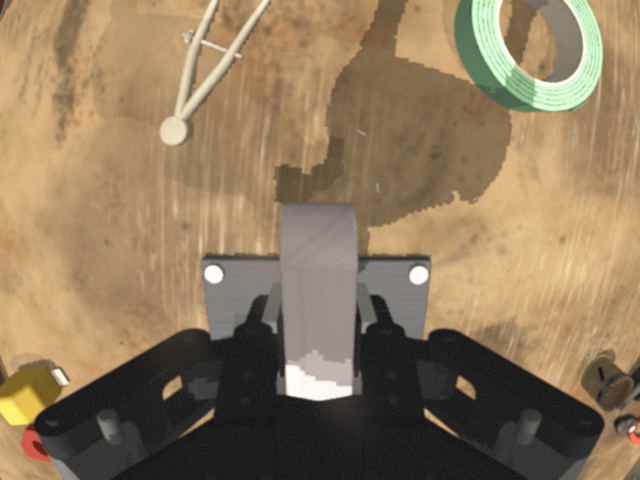

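The wrist picture shows the lug centred at u≈318.5. The bed's front edge is level at row 257, between (204,257) and (430,257), so the tool is square to the jig. Now I compute the lateral offset.

```bash
python3 - <<'E'
from h import *
d=np.load("w2.npz");P,Q=d["p"],d["q"];wp=lambda X:wproj(X,P,Q)
jp=[.6073,-.0454,.1103]
o=[(wp,L,np.array(x)) for L,x in (([-60,85,10],(430.,257.)),([-60,-85,10],(204.,257.)))]
print("pred",wp(W(jp,[[-60,85,10],[-60,-85,10]])).round(1))
p,r=fit(o,jp);print("jig wrist",p.round(4),np.degrees(p[2]).round(2),r.round(1).tolist())
# lug seen in the grip: project model with lug centre on TCP axis
yaw=np.arctan2(*Ro.from_quat(Q).as_matrix()[[1,0],1])-np.pi/2
lp=[P[0],P[1],yaw];print("yaw",np.degrees(yaw))
L=np.array([[-27,12.5,36],[-27,-12.5,36],[-45,0,18],[-42,0,28],[0,12.5,36],[0,-12.5,36]],float);X=W(lp,L);X[:,2]+=P[2]-.0043
print(wp(X).round(1))
E
```

```text
pred [[434.6 258.4]
 [201.9 258.9]]
jig wrist [ 0.6062 -0.0467  0.1085] 6.22 [[3.4, 0.1], [-3.7, 0.1]]
yaw 6.1877151801622094
[[361.  267.4]
 [282.7 267.4]
 [321.6 201.9]
 [321.8 216.1]
 [357.7 340.3]
 [285.5 340.4]]
```

```bash
python3 -m jog '[[-0.001,-0.0036,0.02,0,0,0],[0,0,0.04,0,0,0],[0,0,0.05,0,0,0],[0,0,0.045,0,0,0],[0,0,0.03,0,0,0],[0,0,0.0196,0,0,-0.01],[0,0,0,0,0,0],[0,0,0,0,0,0]]';python3 -m jog '[[0,0,0,0,0,0],[0,0,0,0,0,0],[0,0,0,0,0,0]]'; python3 t.py .5319 -.0538 .0343 96.25
python3 - <<'E'
from h import *
import cv2
a=cv2.resize(ctrl.read_camera("scene")[170:290,280:440,::-1],(400,300),interpolation=cv2.INTER_CUBIC)
b=cv2.resize(ctrl.read_camera("side")[160:280,250:410,::-1],(400,300),interpolation=cv2.INTER_CUBIC)
w=ctrl.read_camera("wrist")[150:450,120:520,::-1]
cv2.imwrite("pics/c2.png",np.vstack([np.hstack([a,b]),np.hstack([w,w*0])]))
E
```

```text
clock: 8.08
ee_pos: [0.5318, -0.0539, 0.034]
tool_rot: [-0.055, 0.999, 0.0, -0.0]
contact_force: [-0.3, -0.4, -2.7]
width: 0.0238
gripper_force: 59.7
clock: 8.33
ee_pos: [0.5329, -0.054, 0.0354]
tool_rot: [-0.055, 0.999, -0.0, 0.001]
contact_force: [-0.2, -0.6, -2.0]
width: 0.0243
gripper_force: 59.7
shift [0.0024 0.0008 0.0027] turn [-0.005  0.018  0.002] F [-0.2 -0.6 -2. ] T [-0.    0.02 -0.02]
```

View pics/c2.png

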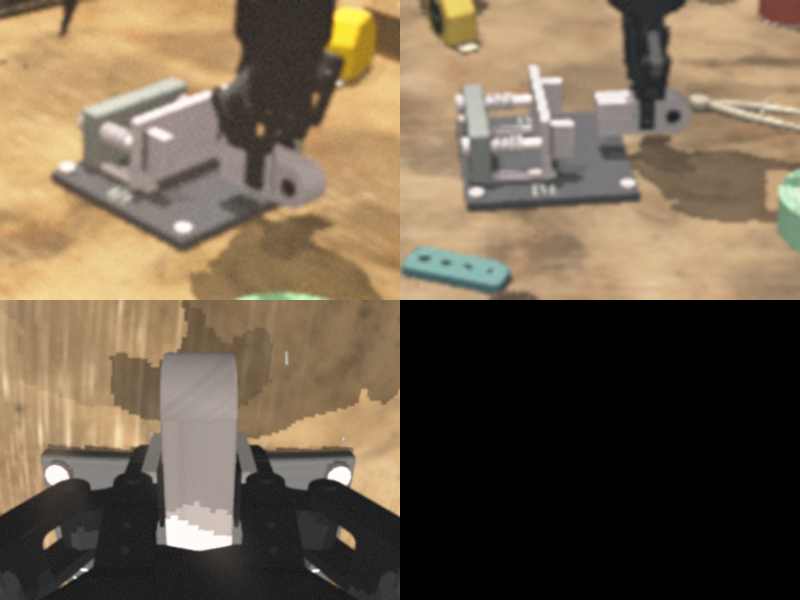

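The lug is centred on the bed in the wrist view (lug at u≈198.5, screws' midpoint 199). It is level in the side view, in front of the plate between the ribs. Advancing close to contact.

```bash
python3 -m jog '[[-0.01,0,0,0,0,0],[-0.02,0,0,0,0,0],[-0.02,0,0,0,0,0],[-0.02,0,0,0,0,0],[-0.02,0,0,0,0,0],[-0.01,0,0,0,0,0],[0,0,0,0,0,0],[0,0,0,0,0,0]]';python3 -m jog '[[0,0,0,0,0,0],[0,0,0,0,0,0],[0,0,0,0,0,0],[0,0,0,0,0,0]]'; python3 t.py .5816 -.0483 .0343 96.25
```

```text
clock: 9.15
ee_pos: [0.5718, -0.0494, 0.034]
tool_rot: [-0.055, 0.999, 0.0, -0.0]
contact_force: [0.3, -0.3, -2.5]
width: 0.0238
gripper_force: 59.7
clock: 9.48
ee_pos: [0.5713, -0.0495, 0.0342]
tool_rot: [-0.055, 0.999, -0.0, -0.0]
contact_force: [-0.5, 0.1, -1.8]
width: 0.024
gripper_force: 59.7
shift [-0.026   0.0002 -0.0002] turn [-0.    -0.002  0.001] F [-0.5  0.1 -1.8] T [0.01 0.01 0.  ]
```

```bash
python3 -m jog '[[-0.005,0,0,0,0,0],[-0.005,0,0,0,0,0],[-0.005,0,0,0,0,0],[-0.005,0,0,0,0,0],[-0.005,0,0,0,0,0],[-0.005,0,0,0,0,0],[0,0,0,0,0,0],[0,0,0,0,0,0]]';python3 -m jog '[[0,0,0,0,0,0],[0,0,0,0,0,0],[0,0,0,0,0,0],[0,0,0,0,0,0]]'; python3 t.py .5816 -.0483 .0343 96.25
```

```text
clock: 10.15
ee_pos: [0.5834, -0.0482, 0.0341]
tool_rot: [-0.055, 0.999, 0.0, -0.0]
contact_force: [-0.6, -0.0, -2.5]
width: 0.0244
gripper_force: 59.8
clock: 10.48
ee_pos: [0.5833, -0.0482, 0.0341]
tool_rot: [-0.055, 0.999, 0.0, -0.0]
contact_force: [-0.4, -0.3, -2.2]
width: 0.0242
gripper_force: 59.8
shift [ 0.0043  0.0002 -0.0004] turn [ 0.001 -0.003  0.001] F [-0.4 -0.3 -2.2] T [-0.04  0.17  0.  ]
```

```bash
for i in 1; do python3 -m jog '[[-0.005,0,0,0,0,0],[-0.005,0,0,0,0,0],[0,0,0,0,0,0],[0,0,0,0,0,0],[0,0,0,0,0,0]]'; python3 t.py .5816 -.0483 .0343 96.25; python3 -m jog '[[-0.005,0,0,0,0,0],[-0.005,0,0,0,0,0],[0,0,0,0,0,0],[0,0,0,0,0,0],[0,0,0,0,0,0]]'; python3 t.py .5816 -.0483 .0343 96.25; done
```

```text
clock: 10.9
ee_pos: [0.5864, -0.0478, 0.0341]
tool_rot: [-0.055, 0.999, 0.0, -0.001]
contact_force: [-4.8, -0.6, 1.0]
width: 0.0242
gripper_force: 60.2
shift [ 0.0121  0.0001 -0.0005] turn [ 0.002 -0.021  0.001] F [-4.8 -0.6  1. ] T [-0.11  0.7  -0.08]
clock: 11.32
ee_pos: [0.589, -0.0475, 0.0339]
tool_rot: [-0.055, 0.999, 0.0, -0.003]
contact_force: [-9.5, -2.6, 3.5]
width: 0.0241
gripper_force: 60.6
shift [ 0.0185  0.     -0.0009] turn [ 0.004 -0.045  0.001] F [-9.5 -2.6  3.5] T [-0.3   1.2  -0.11]
```

```bash
python3 -m jog '[[-0.003,0,-0.0008,0,-0.025,0],[-0.003,0,-0.0005,0,-0.03,0],[0,0,0,0,0,0],[0,0,0,0,0,0],[0,0,0,0,0,0],[0,0,0,0,0,0]]'; python3 t.py .5912 -.0473 .0343 96.25
python3 - <<'E'
from h import *
import cv2
cv2.imwrite("pics/s3.png",ctrl.read_camera("side")[:,:,::-1])
a=cv2.resize(ctrl.read_camera("scene")[180:260,290:410,::-1],(400,300),interpolation=cv2.INTER_CUBIC)
b=cv2.resize(cv2.imread("pics/s3.png")[165:245,260:366],(400,300),interpolation=cv2.INTER_CUBIC)
c=cv2.resize(cv2.imread("pics/s3.png")[213:243,290:330],(400,300),interpolation=cv2.INTER_CUBIC)
w=ctrl.read_camera("wrist")[150:450,120:520,::-1]
cv2.imwrite("pics/c3.png",np.vstack([np.hstack([a,b]),np.hstack([w,c])]))
jp=[.6065,-.0456,np.radians(6.25)]
print(proj("side",W(jp,[[20,70,10],[28,70,10],[36,70,10],[20,60,76],[28,60,76],[28,60,14],[36,60,14]])).round(1))
s=ctrl.sense();print(s["contact_force"].round(1))
E
```

```text
clock: 11.82
ee_pos: [0.5901, -0.0474, 0.0338]
tool_rot: [-0.055, 0.999, 0.0, -0.001]
contact_force: [-11.3, -2.8, 3.3]
width: 0.0237
gripper_force: 60.5
shift [-0.0028 -0.0002 -0.0013] turn [ 0.006 -0.011  0.001] F [-11.3  -2.8   3.3] T [-0.33  1.54 -0.2 ]
[[311.8 235.4]
 [308.3 235.6]
 [304.9 235.8]
 [311.2 207.9]
 [307.7 208.1]
 [307.8 231.9]
 [304.4 232.1]]
[-11.   -3.1   3.6]
```

View pics/c3.png

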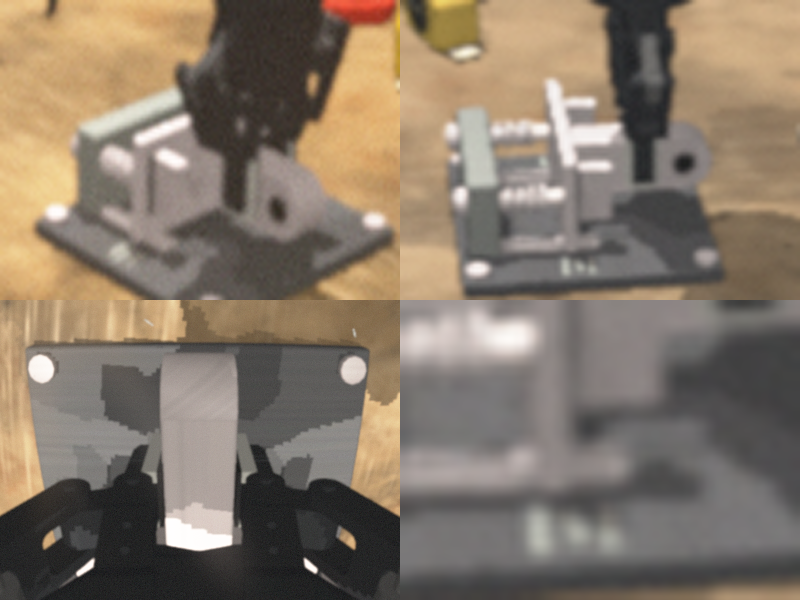

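The plate's front edge now stands at the middle line (crop c at about u 575–580). The lug is level, midway between the ribs, and has not slipped in the grip. A small trim of height and force remains.

```bash
python3 -m jog '[[-0.001,0,-0.0012,0,-0.01,0],[-0.0005,0,-0.0012,-0.0,-0.01,0],[0,0,0,0,0,0],[0,0,0,0,0,0],[0,0,0,0,0,0],[0,0,0,0,0,0]]'; python3 t.py .5912 -.0473 .0343 96.25; python3 -m jog '[[0,0,0,0,0,0],[0,0,0,0,0,0],[0,0,0,0,0,0],[0,0,0,0,0,0],[0,0,0,0,0,0],[0,0,0,0,0,0]]';python3 t.py .5912 -.0473 .0343 96.25
```

```text
clock: 12.47
ee_pos: [0.5898, -0.0474, 0.0338]
tool_rot: [-0.055, 0.999, 0.0, -0.0]
contact_force: [-11.2, -3.1, 0.0]
width: 0.0246
gripper_force: 59.9
shift [-0.0035 -0.0002 -0.0012] turn [ 0.008 -0.006  0.001] F [-11.2  -3.1   0. ] T [-0.51  1.55 -0.19]
clock: 12.97
ee_pos: [0.5898, -0.0474, 0.0338]
tool_rot: [-0.055, 0.999, 0.0, -0.0]
contact_force: [-10.7, -2.4, -0.1]
width: 0.0243
gripper_force: 59.9
shift [-0.0035 -0.0002 -0.0012] turn [ 0.007 -0.006  0.   ] F [-10.7  -2.4  -0.1] T [-0.49  1.61 -0.2 ]
```

```bash
python3 -m jog '[[-0.0015,0,-0.0006,0,-0.005,0],[-0.0015,0,-0.0006,-0.0,-0.005,0],[0,0,0,0,0,0],[0,0,0,0,0,0],[0,0,0,0,0,0],[0,0,0,0,0,0],[0,0,0,0,0,0],[0,0,0,0,0,0]]'; python3 t.py .5912 -.0473 .0343 96.25; python3 -m jog '[[0,0,0,0,0,0],[0,0,0,0,0,0],[0,0,0,0,0,0],[0,0,0,0,0,0],[0,0,0,0,0,0],[0,0,0,0,0,0]]';python3 t.py .5912 -.0473 .0343 96.25
```

```text
clock: 13.63
ee_pos: [0.5903, -0.0473, 0.0338]
tool_rot: [-0.055, 0.999, 0.0, -0.0]
contact_force: [-10.5, -2.9, -1.3]
width: 0.0243
gripper_force: 59.9
shift [-0.0022 -0.0002 -0.0011] turn [ 0.008 -0.008  0.   ] F [-10.5  -2.9  -1.3] T [-0.54  1.69 -0.22]
clock: 14.13
ee_pos: [0.5903, -0.0473, 0.0339]
tool_rot: [-0.055, 0.999, 0.0, -0.0]
contact_force: [-11.2, -3.3, -0.6]
width: 0.0244
gripper_force: 59.9
shift [-0.0021 -0.0003 -0.0011] turn [ 0.009 -0.007  0.001] F [-11.2  -3.3  -0.6] T [-0.6   1.67 -0.21]
```

```bash
python3 -m jog '[[-0.002,0,-0.0004,0,-0.008,0],[0,0,0,0,0,0],[0,0,0,0,0,0],[0,0,0,0,0,0],[0,0,0,0,0,0],[0,0,0,0,0,0],[0,0,0,0,0,0],[0,0,0,0,0,0]]'; python3 t.py .5912 -.0473 .0343 96.25
python3 - <<'E'
from h import *
import cv2
F=[]
for i in range(6):
    im=ctrl.read_camera(["side","scene","wrist"][i%3])[:,:,::-1];F.append(ctrl.sense()["contact_force"])
    if i==0:a=im
    if i==1:b=im
    if i==2:w=im
u=np.array([np.cos(.109),np.sin(.109),0]);print("push",-(np.mean(F,0)@u),np.mean(F,0))
z=lambda im:cv2.resize(im,(400,300),interpolation=cv2.INTER_CUBIC)
cv2.imwrite("pics/c4.png",np.vstack([np.hstack([z(b[180:255,300:400]),z(a[175:238,270:354])]),np.hstack([w[150:450,120:520],z(a[213:243,290:330])])]))
E
```

```text
clock: 14.8
ee_pos: [0.5907, -0.0472, 0.0339]
tool_rot: [-0.055, 0.999, 0.001, -0.0]
contact_force: [-10.9, -4.5, -1.6]
width: 0.0241
gripper_force: 59.9
shift [-0.0011 -0.0003 -0.0011] turn [ 0.009 -0.005  0.   ] F [-10.9  -4.5  -1.6] T [-0.62  1.78 -0.21]
push 12.059042719115336 [-11.72431342  -3.7166088   -1.28283986]
```

View pics/c4.png

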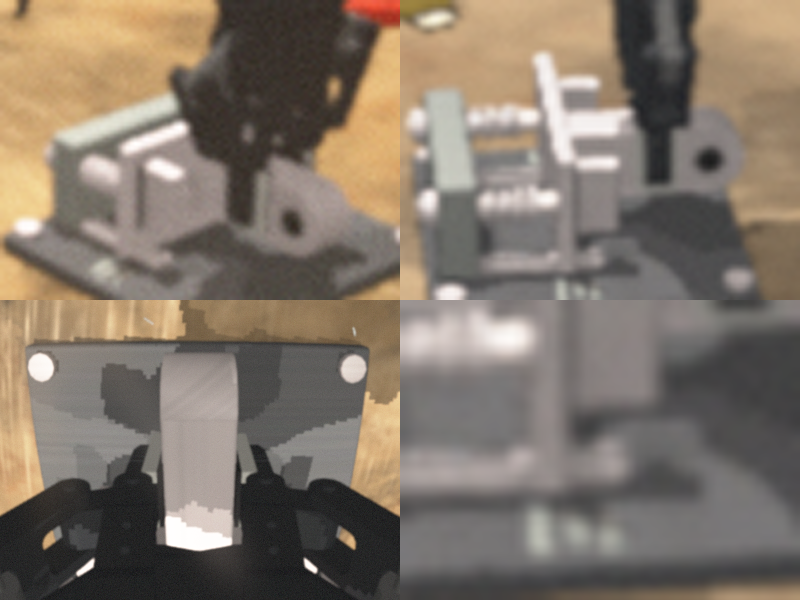

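The push averages 12.1 N, the plate's front is at the middle line, and the lug is level, centred and still gripped. Handing in.

```bash
python3 -c "
from rig import ctrl
print(ctrl.job_done())"
```

```text
the job is handed in; nothing more can be done
None
```

The steel eye lug is held level and square against the sprung plate, midway between the ribs and within about 0.5 mm of their height by the arm's reading, pushing at about 12 N with the plate's front at the middle line; the job was handed in at about 15 s, still gripping and pushing.

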